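# Transfer the backup unit from battery to mains and draw out the spent pack

### The job

The mains is back and the implant motor's backup unit is still running on its nearly empty battery: move the red changeover lever from battery (left) to the centre off position, let it rest there for about two seconds so the unit runs down, then move it on to mains (right). After that swing the hold-down bar right up so that it stays open, and slide the battery pack out of its bay towards you until all of it is clear of the unit, leaving the pack lying flat on the trolley top. Do not lift or tip the pack, and leave the other things on the trolley where they are.

Things in the scene. Friction and masses are not known exactly. Their poses are not given: they have to be found in the camera images.
- backup_unit: Light grey battery backup unit, fixed, 132 mm deep (x), 224 wide (y). Origin: middle of its underside on the trolley top. x to its back (front -x, towards the robot), y to its left, z up: 'unit' coordinates below, in mm. Right half: switch housing with the lever, y -115 to 0, x -66 to 66, top at z 78. Left half: battery bay, open in front and above, centre line y 52.
- changeover_lever (a joint): Lever angle in rad: -0.41 battery (leans to the unit's left; start), 0 off (upright), +0.41 mains (leans to the unit's right); stops at both ends. A spring detent holds it at each of the three and draws it into the nearest; divides at -0.21 and +0.21. It takes about 5 to 6 N at the grip to leave any of them; past a divide it snaps ahead into the next position and stays.
- lever_grip (a point): Middle of the lever's red grip (24 mm in unit x, 13 in y, 40 tall, smooth), 70 mm from the turning axis, which runs parallel to unit x through unit (-1, -57.5, 66). Grip top 90 mm from the axis. Upright, this point lies at unit (-1, -57.5, 136). Below the grip is a 9 mm steel rod. Moves with the lever.
- hold_down_bar (a joint): Angle of the hold-down bar in rad: 0 = down across the pack (start), grows as its front swings up and over towards the unit's back, stop at 1.75. Left above about 1.3 it stays up; well below that it falls shut. Lifting it takes about 1 N.
- bar_grip (a point): Middle of the blue finger grip on the front of the hold-down bar: a plate 12 mm thick (unit y), 30 by 36 mm in the plane of the swing. With the bar down it lies at unit (-32, 52, 66), 66 mm in front of and 26 above the hinge axis, lower edge at z 48. Moves with the bar.
- bar_hinge (a point): The bar's hinge axis, parallel to unit y, at unit (34, 52, 40), fixed to the unit. The bar is a steel frame: two side arms 87 mm apart beside the pack and a crossbar 44 mm in front of the axis, which lies in the pack's notch, just in front of its raised rear block, and locks the pack in.
- battery_pack: Dark battery pack, loose, about 0.55 kg, 100 x 76 mm. Origin: centre of its underside, axes like the unit's; starts at about unit (-10, 52, 3), 2 mm play each side. From the front: upright pull lip (x -50 to -39, 70 wide, top z 44), notch (x -39 to 8, floor z 25, open at the sides), raised rear block (x 8 to 50, top z 48). With the bar up it slides at a few N.
- pack_lip (a point): Middle of the top edge of the pack's pull lip (11 mm thick, standing 19 mm above the notch floor); the pack can be drawn by it. Coming out, the pack steps 3 mm down from the bay floor to the trolley top. Moves with the pack.
- pack_rear_left (a point): Rear left lower corner of the pack.
- pack_rear_right (a point): Rear right lower corner of the pack.
- bay_mouth (a point): Middle of the front edge of the bay's floor, unit (-66, 52, 3). The floor is a 3 mm plate; side rails 22 mm high with inner faces at y 12 and y 92; hinge ears to z 52 at the back of the rails; back wall from x 46, 58 mm high. The pack is out when both its rear corners are in front of this edge.
- contra_angle: steel contra-angle handpiece, 114 x 26 x 17 mm, lying in front of the unit's switch housing. Bystander.
- gauze_packet: flat white and green carton, 86 x 85 x 19 mm, lying to the left of the unit. Bystander.
- suture_box: small white and teal carton standing 59 mm high, 29 x 78 mm, behind the unit. Bystander.
- timer: white square timer, 62 x 62 x 21 mm, behind the unit. Bystander.
- marker_pen: blue and white marker pen, 135 mm long, 17 mm thick, lying to the right of the unit. Bystander.
- scissors: steel scissors, 116 x 49 x 8 mm, lying in front of the unit, left of where the battery pack comes out. Bystander.

How it is judged (in metres and radians):
On the way, in this order (a step that is already met when the one before it is completed fails the run):
1. the lever rests at centre off, within 0.12 rad of upright, for 1.5 s (value of joint changeover_lever between -0.12 and 0.12 rad), for 1.5 s.
2. the lever is on mains (above 0.3 rad) (value of joint changeover_lever above 0.3 rad), for 0.2 s.
3. the hold-down bar is swung up (above 1.3 rad) (value of joint hold_down_bar above 1.3 rad), for 0.2 s.
4. both rear corners of the pack are in front of the bay's front edge (x of each of pack_rear_left, pack_rear_right in the frame of backup_unit below -0.066 m), for 0.2 s.
At the end, for the whole second after the job is handed in: The lever is on mains (above 0.3 rad), the hold-down bar stands open (above 1.2 rad), both rear corners of the pack are in front of the bay's front edge, and the pack lies flat (within 0.1 rad, underside within 6 mm of the trolley top) and at rest (all of step 4 and value of joint changeover_lever above 0.3 rad and value of joint hold_down_bar above 1.2 rad and height (world z) of battery_pack between -0.004 and 0.006 m and angle between battery_pack's own z axis and vertical below 0.1 rad and linear speed of battery_pack below 0.02 m/s); the robot touches nothing.
It fails at once if the pack is lifted (origin more than 25 mm above the trolley top) (height (world z) of battery_pack above 0.025 m).
It fails at once if the pack is tipped by more than 0.35 rad (angle between battery_pack's own z axis and vertical above 0.35 rad).
It fails at once if the pack is drawn more than 25 mm while the lever is still on battery (value of joint changeover_lever below -0.25 rad and distance of battery_pack from where it was at the start of the episode above 0.025 m).
It fails at once if a bystander is moved by more than 25 mm (distance of any of contra_angle, gauze_packet, suture_box, timer, marker_pen, scissors from where it was at the start of the episode above 0.025 m).
It also fails if it takes over 64 s, if anything falls off the work surface, if the arm or the gripper's body presses on something with over 40 N, if the wrist force passes 120 N, or if a joint passes its speed limit or range.

### The arm

A 6-joint arm with a two-finger parallel gripper is mounted at the origin on a cart in front of the work surface, level with it; the furniture and walls round the work are solid. World frame = base frame: x ahead of the robot, y to its left, z up, the work surface at z = 0. Lengths are in mm, angles in rad, forces in N, time in s.
With the tool pointing down it reaches from about 300 to 775 mm from the base axis. Payload 14.6 kg.
Tool frame: the origin (TCP) lies midway between the tips of the shut fingers; the grasp point (between the pads) lies 19 mm behind it; x points along the fingers, z is the direction in which the jaws open and shut, and the axes are right-handed (so a half turn about x gives the same grasp; the last joint's range is limited). The gripper opens to 94 mm and grips with 3 to 60 N. Pads are 16 mm wide; open, the fingers measure 119 mm over their backs; the gripper's body (75 mm by 177 mm) begins 78 mm behind the grasp point.
Start: joints at [-1.376, 0.3, 1.521, -0, 1.321, -0.067], TCP at [142.344, -531.251, 205.446] pointing down, gripper open.
Joint ranges: [-3.03, 3.03], [-0.79, 2.21], [0.23, 2.52], [-1.04, 4.18], [0, 3.07], [-2.55, 2.55]. Speed limits (rad/s): [2.22, 2.22, 2.57, 3.14, 3.14, 3.14].

### API

Orientations are given as [roll, pitch, yaw] about the fixed x, y, z axes, in that order (R = Rz(yaw) Ry(pitch) Rx(roll)).
In Python, from cell import * gives the robot as it stands.
- The arm moves only by the tool play_rows, never from a script. Its argument "motion" is one flat list of numbers, 7 for each row, row after row: the turn, a rotation vector about the tool's x, y, z in rad, then the shift along the tool's x, y, z in m, then the closure, from -1 (fully open) to 1 (shut), so that 0 is half open. In form: [rx, ry, rz, x, y, z, fingers, rx, ry, rz, x, y, z, fingers, ...]. A call has 1 to 20 rows; each row shifts and turns the pose as measured when the row begins, along the tool's axes as they then stand; what a row does not reach is not made up. A row lasts 1/10 s, in which the tool goes at most 50 mm and 8.59 degrees, less where a joint would pass 70% of its speed; a pose out of reach is approached as far as the arm can. A call with a gripper value outside its range is refused whole. The fingers move at their own pace and stop on an object; "newtons" is the grip in N (left out, the last holds). Time passes only in rows, so rows that do not move let the fingers close. It gives the time, the measured TCP pose, the force and the opening at its end, in the units of the state.
- read_state(): the state, without advancing time (a new reading comes with each control period).
- camera(name): name is "side" or "top"; returns (picture, depth): 480x640x3 uint8, blue, green, red; 480x640 float32, mm along the optical axis (not along the pixel's ray), 0 where there is no reading.
- camera_params(name): a dict with "fx", "fy", "cx", "cy" (pixels), "T" (4x4, takes a point from camera to world coordinates). Camera axes: x right, y down, z forward; pixel columns grow to the right and rows downward; lengths in mm; the calibration is good to about 2 mm. A picture is of the moment at which its call begins. camera_params takes no time and is no camera call.
- sign_off(): hands the job in, once; it reports no verdict.
Trained networks look in the newest picture that a camera, given by its name, has taken for a name from the list of things; names that differ only in an ending like _2 or _b are one class to them, and where a whole thing is asked for, a point or a joint stands for the part that bears it (a point fixed in the world has none). Each returns a list of dicts, best first, with "conf" (0 to 1); they miss things now and then, are a little off and sometimes report something else, mostly with a low value. They report only what shows in the picture. A call takes as long as a camera call.
- masks_of(camera, name): "region" (480x640 bool, what is visible of it).
- place_of(camera, name): "at" ([x, y, z] in mm, in the coordinates of the camera as it stood for that picture, good to about 4 mm: a listed point, or the origin of a listed thing).
The state is a dict: "clock": time; "joints": joint angles; "qd": joint speeds; "effort": joint torques, N m; "eef_pos": TCP position; "eef_rot": TCP orientation; "wrist_force": force on the tool from outside, world axes, zero at the start; "moment": the same for the moment, N m; "finger_gap": finger opening in mm.
Only numpy, scipy, OpenCV 4.12 (cv2) and the standard library are available. Lean on these libraries where they do the work, as an engineer would, in place of code of your own. Each camera call takes 0.05 s, during which the arm holds its last target.

## Working session

There is one attempt and no reset: what is moved stays moved. The work goes in short steps, Python scripts to look and compute and a tool call to move; the robot and the scene stay as the last step left them, time stands still between calls to the robot, and variables do not carry over. Pictures are saved under pics/ and viewed, and the job is handed in when it is done.

Besides the shell and the picture viewer there is one more tool, called after "Call:" as name(argument=value, ...) on one line, values as JSON. play_rows: Moves the arm, as the interface text tells. Its arguments: {"type":"object","properties":{"motion":{"type":"array","items":{"type":"number"}},"newtons":{"type":"number"}},"required":["motion"]}

```bash
mkdir -p pics; ls
python3 - <<'E'
from cell import *
import cv2, numpy as np
s=read_state(); print(s)
for c in ("side","top"):
    p,d=camera(c); cv2.imwrite(f"pics/{c}0.png",p); P=camera_params(c); print(c,P)
    T=np.array(P["T"])
    for n in ["backup_unit","lever_grip","bar_grip","bar_hinge","battery_pack","pack_lip","bay_mouth","pack_rear_left","pack_rear_right","contra_angle","scissors","gauze_packet","marker_pen"]:
        for r in place_of(c,n)[:1]:
            a=T@np.append(r["at"],1); print(n,round(r["conf"],2),a[:3].round(1))
E
```

```text
pics
{'clock': 0.0, 'joints': array([-1.37562217e+00,  3.00467446e-01,  1.52161329e+00,  2.44253948e-06,
        1.32066780e+00, -6.66045119e-02]), 'qd': array([ 0.00032682,  0.00257612,  0.00013981,  0.00035267, -0.00030967,
       -0.00029761]), 'effort': array([ 9.23306798e-04, -5.31810522e+01, -3.52738094e+01,  7.09072757e-02,
        2.43613205e-02, -9.02736565e-05]), 'eef_pos': array([ 142.28278097, -530.99996944,  204.87470101]), 'eef_rot': array([3.07294137, 1.56964044, 1.76392311]), 'wrist_force': array([-0.2673628 , -0.6370382 , -0.60936051]), 'moment': array([-0.00434697,  0.03233757,  0.01854571]), 'finger_gap': 93.83987954691251}
side {'fx': 581.500199867723, 'fy': 581.500199867723, 'cx': 322.2441903973635, 'cy': 239.53464333883213, 'T': array([[-9.48412873e-01, -1.67993903e-01,  2.68869990e-01,
         3.24314556e+02],
       [-3.16494122e-01,  4.52039612e-01, -8.33961426e-01,
         8.60605206e+02],
       [ 1.85605487e-02, -8.76035523e-01, -4.81889270e-01,
         6.19274838e+02],
       [ 0.00000000e+00,  0.00000000e+00,  0.00000000e+00,
         1.00000000e+00]]
[... 663 characters left out ...]
956564e+02],
       [-9.99910560e-01,  8.44825479e-03,  1.03681857e-02,
        -3.55469845e+01],
       [-1.09610395e-02, -7.34472906e-02, -9.97238864e-01,
         1.06575236e+03],
       [ 0.00000000e+00,  0.00000000e+00,  0.00000000e+00,
         1.00000000e+00]])}
backup_unit 0.74 [621.6 -62.6  -4. ]
lever_grip 0.6 [619.8 -89.  133.6]
bar_grip 0.8 [585.9 -12.9  67.8]
bar_hinge 0.89 [649.6  -5.3  45.5]
battery_pack 0.68 [ 6.072e+02 -1.070e+01 -5.000e-01]
pack_lip 0.77 [559.2 -12.3  47.8]
pack_rear_left 0.61 [587.7 -11.5  69.3]
contra_angle 0.96 [ 432.9 -163.5    2.5]
scissors 0.76 [485.7 107.8  -3.1]
gauze_packet 0.79 [626.4 130.4   2. ]
marker_pen 0.84 [ 5.104e+02 -2.180e+02 -5.000e-01]
```

View pics/side0.png

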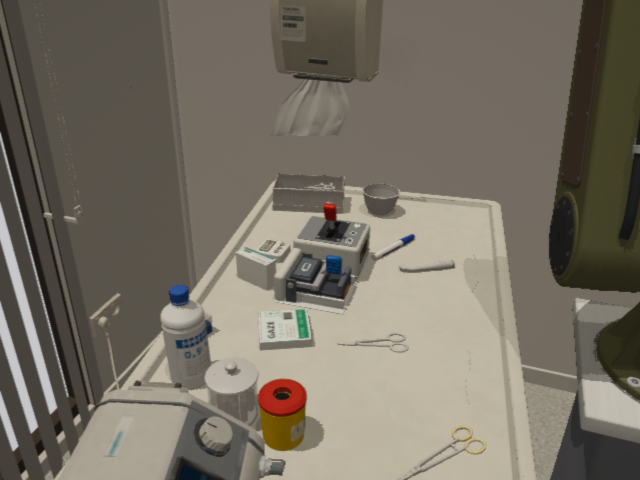

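View pics/top0.png

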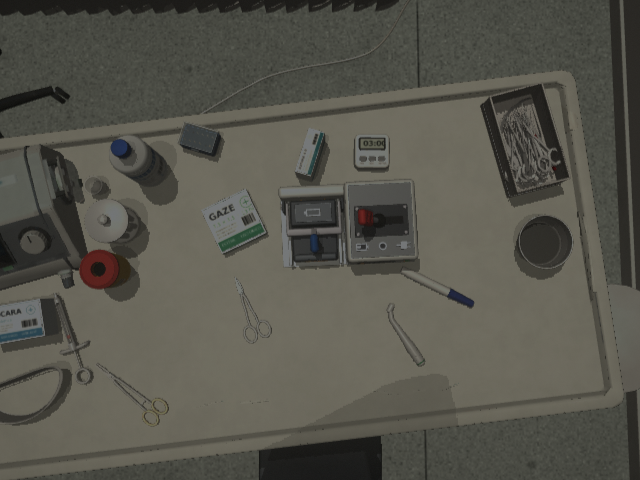

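The side view shows the unit near (330,255) with the red lever at (330,212) and the blue grip at (334,264). The top view shows the housing at about (345–415, 180–262), the blue grip at (314,242), and the unit close to square with the world axes. Next I need the exact unit pose.

```bash
cat > h.py <<'E'
from cell import *
import cv2, numpy as np
def cloud(c,save=None):
    p,d=camera(c); P=camera_params(c); T=np.array(P["T"])
    v,u=np.mgrid[0:480,0:640]
    X=np.stack([(u-P["cx"])/P["fx"]*d,(v-P["cy"])/P["fy"]*d,d,np.ones_like(d)],-1)
    W=(X@T.T)[...,:3]; W[d==0]=np.nan
    if save: cv2.imwrite(save,p)
    return p,W
E
python3 - <<'E'
from h import *
p,W=cloud("top")
c=p[165:285,265:430]; cv2.imwrite("pics/c1.png",cv2.resize(c,None,fx=4.8,fy=4.8,interpolation=cv2.INTER_CUBIC))
m=np.zeros((480,640),bool); m[170:275,340:425]=1
z=W[...,2]
mm=m&(z>72)&(z<84)
mm=cv2.morphologyEx(mm.astype(np.uint8),cv2.MORPH_CLOSE,np.ones((15,15)))
cn=max(cv2.findContours(mm,0,1)[0],key=cv2.contourArea)[:,0]
pts=np.array([W[v,u] for u,v in cn]); ok=(pts[:,2]>70)&(pts[:,2]<86); pts=pts[ok]
print(np.nanmedian(z[mm>0]))
r=cv2.minAreaRect(pts[:,:2].astype(np.float32)); print(r, cv2.boxPoints(r))
# table height
print(np.nanmedian(z[280:330,300:380]))
for yr in (-100,):
    pass
# lines at front edge & sides
q=W[mm>0]; q=q[(q[:,2]>72)&(q[:,2]<84)]
ys=np.arange(-160,-60,5); f=[];b=[]
for y in ys:
    s=q[abs(q[:,1]-y)<3]
    if len(s)>20: f.append((y,s[:,0].min(),s[:,0].max()))
f=np.array(f); print(f.round(1)); 
g=f[2:-2]; print(np.polyfit(g[:,0],g[:,1],1),np.polyfit(g[:,0],g[:,2],1))
E
```

```text
76.56556901882323
((619.6556396484375, -117.47074890136719), (130.3313751220703, 113.45417785644531), 2.2729647159576416) [[ 552.2914    -63.372784]
 [ 556.791    -176.73769 ]
 [ 687.0199   -171.56871 ]
 [ 682.52026   -58.20381 ]]
1.3589712859823067
[[-160.   558.2  685. ]
 [-155.   556.8  685.2]
 [-150.   556.9  685.2]
 [-145.   556.9  685.1]
 [-140.   556.9  685. ]
 [-135.   556.9  685.3]
 [-130.   555.5  685.3]
 [-125.   555.4  683.6]
 [-120.   555.5  683.8]
 [-115.   555.5  683.5]
 [-110.   555.6  683.9]
 [-105.   554.   682.3]
 [-100.   555.6  682.3]
 [ -95.   555.7  682.3]
 [ -90.   554.1  682.4]
 [ -85.   554.2  682.6]
 [ -80.   554.2  682.6]
 [ -75.   554.2  682.6]
 [ -70.   554.2  680.9]
 [ -65.   554.3  681.1]]
[-3.89022252e-02  5.51054008e+02] [-4.57401009e-02  6.78461913e+02]
```

Run:
```python
from h import *
p,W=cloud("side")
c=p[180:330,260:400]; cv2.imwrite("pics/s1.png",cv2.resize(c,None,fx=4,fy=4,interpolation=cv2.INTER_CUBIC))
```

```text
(no output)
```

View pics/c1.png

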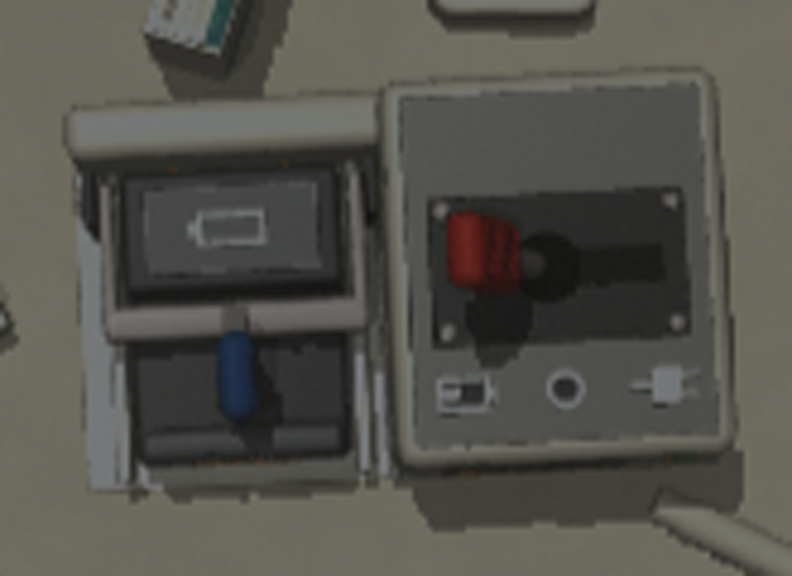

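View pics/s1.png

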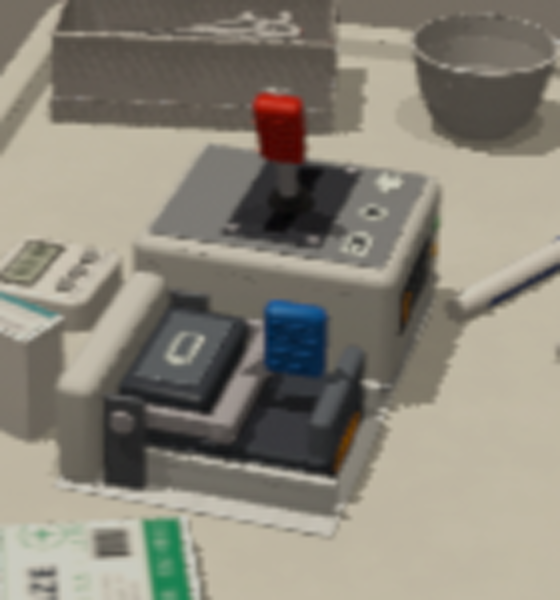

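```bash
cat >> h.py <<'E'
from scipy.spatial.transform import Rotation as Ro
YAW=0.042; O=np.array([618,-61,0.])
def u2w(p): return O+Ro.from_euler('z',YAW).apply(p)
def pose():
    s=read_state(); return s,np.array(s["eef_pos"]),Ro.from_euler('xyz',s["eef_rot"])
# target orientation: x down, z along +/- unit y
def target(sgn): 
    c,s_=np.cos(YAW),np.sin(YAW)
    x=np.array([0,0,-1.]); z=sgn*np.array([-s_,c,0]); y=np.cross(z,x)
    return Ro.from_matrix(np.stack([x,y,z],1))
def plan(tgt,R1,n):
    s,p,R=pose(); tgt=np.array(tgt,float)
    dr=(R.inv()*R1).as_rotvec(); k=R
    print("clock",s["clock"],"p",p.round(1),"turn",dr.round(4),"force",np.round(s["wrist_force"],1),"gap",round(s["finger_gap"],1))
    print(n,"rows turn",(dr/n).round(4))
    for i in range(n):
        Ri=R*Ro.from_rotvec(dr*i/n)
        print((Ri.inv().apply((tgt-p)/n)/1000).round(4))
E
python3 - <<'E'
from h import *
s,p,R=pose(); print(R.as_matrix().round(3))
for sg in (1,-1): print((R.inv()*target(sg)).as_rotvec())
plan([618,-45,205],target(1) if np.linalg.norm((R.inv()*target(1)).as_rotvec())<1.57 else target(-1),18)
E
```

```text
[[-0.     0.966  0.259]
 [ 0.     0.259 -0.966]
 [-1.     0.    -0.   ]]
[-2.92179942e+00  1.41084817e-06 -4.19417290e-05]
[ 2.19793234e-01 -2.85938490e-05 -9.61848273e-07]
clock 1.5 p [ 142.3 -531.3  205.4] turn [ 0.2198 -0.     -0.    ] force [-0.1 -0.4 -0.2] gap 94.0
18 rows turn [ 0.0122 -0.     -0.    ]
[ 0.      0.0325 -0.0193]
[ 0.      0.0323 -0.0196]
[ 0.     0.032 -0.02 ]
[ 0.      0.0318 -0.0204]
[ 0.      0.0315 -0.0208]
[ 0.      0.0313 -0.0212]
[ 0.      0.031  -0.0216]
[ 0.      0.0308 -0.022 ]
[ 0.      0.0305 -0.0223]
[ 0.      0.0302 -0.0227]
[ 0.      0.0299 -0.0231]
[ 0.      0.0296 -0.0234]
[ 0.      0.0294 -0.0238]
[ 0.      0.0291 -0.0242]
[ 0.      0.0288 -0.0245]
[ 0.      0.0285 -0.0249]
[ 0.      0.0282 -0.0252]
[ 0.      0.0279 -0.0255]
```

Call:
play_rows(motion=[0.012,0,0,0,0.032,-0.019,1,0.012,0,0,0,0.032,-0.02,1,0.012,0,0,0,0.032,-0.02,1,0.012,0,0,0,0.032,-0.02,1,0.012,0,0,0,0.032,-0.021,1,0.012,0,0,0,0.031,-0.021,1,0.012,0,0,0,0.031,-0.022,1,0.012,0,0,0,0.031,-0.022,1,0.012,0,0,0,0.031,-0.022,1,0.012,0,0,0,0.03,-0.023,1,0.012,0,0,0,0.03,-0.023,1,0.012,0,0,0,0.03,-0.023,1,0.012,0,0,0,0.029,-0.024,1,0.012,0,0,0,0.029,-0.024,1,0.012,0,0,0,0.029,-0.025,1], newtons=20)

```text
clock: 3.0
eef_pos: [552.6, -113.1, 206.4]
eef_rot: [0.795, 1.567, -0.708]
wrist_force: [0.6, -1.0, -0.6]
finger_gap: 0.4
```

Run:
```python
from h import *
print(pose()[0]["joints"].round(2))
plan([618,-43,205],target(-1),8)
```

```text
[-0.27  0.33  1.48 -0.    1.33  1.24]
clock 3.0 p [ 552.6 -113.1  206.4] turn [ 0.0257  0.0025 -0.0026] force [ 0.6 -1.  -0.6] gap 0.4
8 rows turn [ 0.0032  0.0003 -0.0003]
[ 0.0002  0.0087 -0.0082]
[ 0.0002  0.0087 -0.0082]
[ 0.0002  0.0087 -0.0082]
[ 0.0002  0.0087 -0.0083]
[ 0.0002  0.0086 -0.0083]
[ 0.0002  0.0086 -0.0083]
[ 0.0002  0.0086 -0.0084]
[ 0.0002  0.0086 -0.0084]
```

Call:
play_rows(motion=[0.007,0.001,-0.001,0,0.018,-0.017,1,0.007,0.001,-0.001,0,0.018,-0.017,1,0.006,0,0,0,0.017,-0.017,1,0.006,0,0,0.001,0.017,-0.017,1,0,0,0,0.03,0,0,1,0,0,0,0.03,0,0,1,0,0,0,0.024,0,0,1,0,0,0,0,0,0,1])

```text
clock: 3.8
eef_pos: [624.0, -32.6, 118.1]
eef_rot: [1.445, 1.569, -0.079]
wrist_force: [0.9, -0.6, 0.3]
finger_gap: 0.6
```

Run:
```python
from h import *
plan([618,-60,121],target(-1),3)
p,W=cloud("side")
c=p[150:330,240:420]; cv2.imwrite("pics/s2.png",cv2.resize(c,None,fx=3.3,fy=3.3,interpolation=cv2.INTER_CUBIC))
m=masks_of("side","lever_grip")
q=W[m[0]["region"]]; print(m[0]["conf"],np.nanmedian(q,0),np.nanpercentile(q,[5,95],axis=0))
T=np.array(camera_params("side")["T"])
print((T@np.append(place_of("side","lever_grip")[0]["at"],1)).round(1))
```

```text
clock 3.8 p [624.  -32.6 118.1] turn [ 0.0044  0.0002 -0.0017] force [ 0.9 -0.6  0.3] gap 0.6
3 rows turn [ 0.0015  0.0001 -0.0006]
[-0.001  -0.0024  0.009 ]
[-0.001  -0.0024  0.009 ]
[-0.001  -0.0024  0.009 ]
0.64 [615.62187684 -89.29607762 123.79617315] [[ 605.56451275 -325.9985372    32.68730863]
 [ 671.36132346  -78.19003254  150.92918103]]
[621.1 -93.5 134.1   1. ]
```

View pics/s2.png

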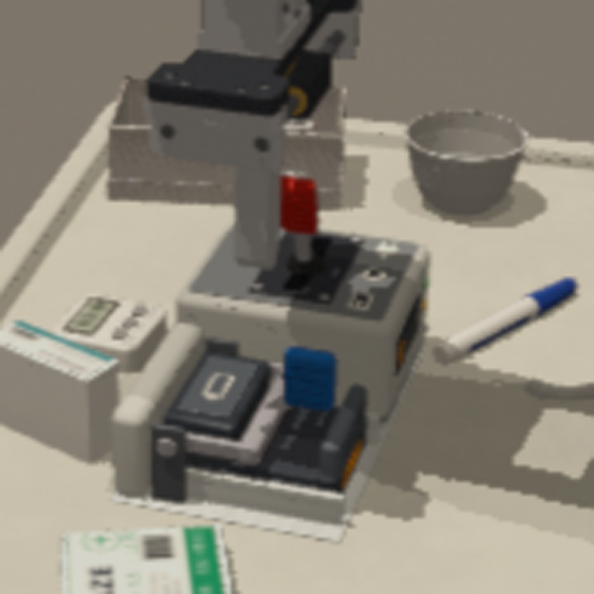

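The finger stands just left of the lever, which is still on battery. I'll push right in small steps.

Call:
play_rows(motion=[0.004,0,-0.001,-0.003,-0.003,0.01,1,0,0,0,0,-0.001,0.01,1,0,0,0,0,0,0.008,1,0,0,0,0,0,0.006,1,0,0,0,0,0,0.005,1,0,0,0,0,0,0.003,1,0,0,0,0,0,0,1])

```text
clock: 4.65
eef_pos: [625.7, -79.5, 133.0]
eef_rot: [1.538, 1.554, 0.008]
wrist_force: [0.9, -0.4, -0.1]
finger_gap: 0.6
```

Run:
```python
from h import *
plan([618,-86,121],target(-1),3)
```

```text
clock 4.65 p [625.7 -79.5 133. ] turn [-0.0015  0.0006 -0.017 ] force [ 0.9 -0.4 -0.1] gap 0.6
3 rows turn [-0.0005  0.0002 -0.0057]
[ 0.004  -0.0027  0.0021]
[ 0.004  -0.0027  0.0021]
[ 0.004  -0.0027  0.0021]
```

Run:
```python
from h import *
p,W=cloud("side")
c=p[150:330,240:420]; cv2.imwrite("pics/s3.png",cv2.resize(c,None,fx=3.3,fy=3.3,interpolation=cv2.INTER_CUBIC))
T=np.array(camera_params("side")["T"])
print((T@np.append(place_of("side","lever_grip")[0]["at"],1)).round(1))
```

```text
[ 618.6 -105.3  135.7    1. ]
```

View pics/s3.png

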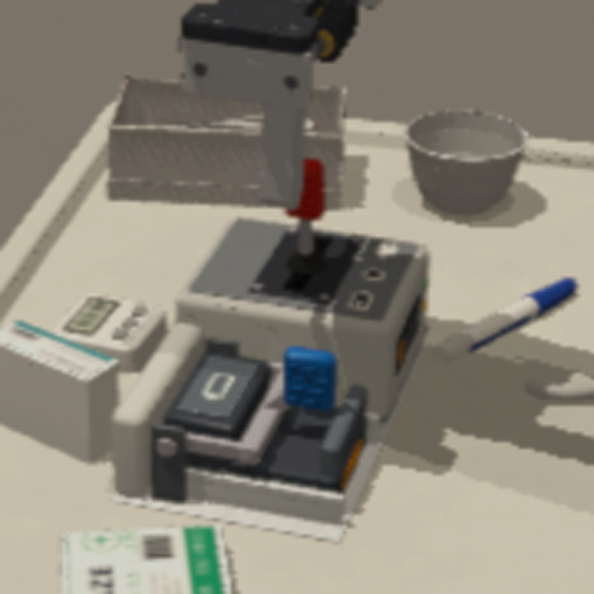

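Lever is about halfway, near the divide. A little more push.

Call:
play_rows(motion=[0,0,-0.01,0.004,-0.003,0.004,1,0,0,-0.005,0.003,-0.002,0.003,1,0,0,0,0.001,-0.001,0.001,1,0,0,0,0,0,0,1])

```text
clock: 5.15
eef_pos: [619.2, -87.8, 123.3]
eef_rot: [-1.02, 1.57, -2.55]
wrist_force: [-0.2, -0.6, -0.5]
finger_gap: 0.5
```

Run:
```python
from h import *
plan([618,-86,121],target(-1),3)
p,W=cloud("side")
c=p[150:330,240:420]; cv2.imwrite("pics/s4.png",cv2.resize(c,None,fx=3.3,fy=3.3,interpolation=cv2.INTER_CUBIC))
T=np.array(camera_params("side")["T"])
print((T@np.append(place_of("side","lever_grip")[0]["at"],1)).round(1))
```

```text
clock 5.15 p [619.2 -87.8 123.3] turn [-0.0009  0.0005  0.0009] force [-0.2 -0.6 -0.5] gap 0.5
3 rows turn [-0.0003  0.0002  0.0003]
[ 0.0008 -0.0004 -0.0006]
[ 0.0008 -0.0004 -0.0006]
[ 0.0008 -0.0004 -0.0006]
[ 621.9 -118.   139.4    1. ]
```

View pics/s4.png

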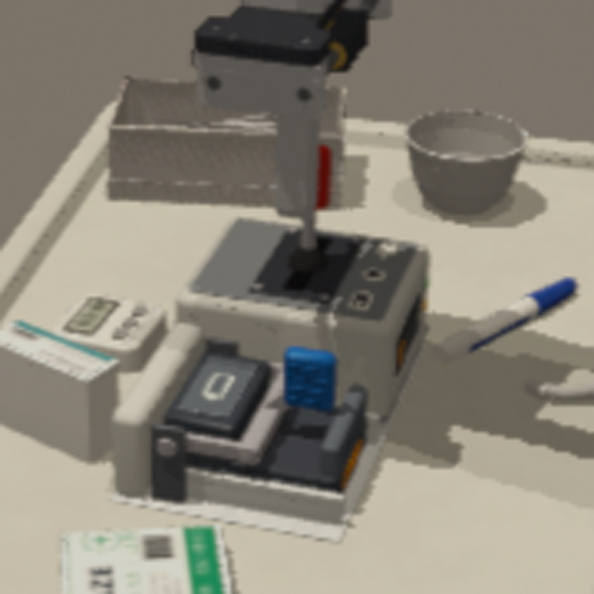

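The lever is upright (grip y −118). Rest for 2 s.

Call:
play_rows(motion=[0,0,0,0,0,0,1,0,0,0,0,0,0,1,0,0,0,0,0,0,1,0,0,0,0,0,0,1,0,0,0,0,0,0,1,0,0,0,0,0,0,1,0,0,0,0,0,0,1,0,0,0,0,0,0,1,0,0,0,0,0,0,1,0,0,0,0,0,0,1,0,0,0,0,0,0,1,0,0,0,0,0,0,1,0,0,0,0,0,0,1,0,0,0,0,0,0,1,0,0,0,0,0,0,1,0,0,0,0,0,0,1,0,0,0,0,0,0,1,0,0,0,0,0,0,1,0,0,0,0,0,0,1,0,0,0,0,0,0,1])

```text
clock: 7.25
eef_pos: [619.6, -87.4, 124.0]
eef_rot: [0.417, 1.57, -1.112]
wrist_force: [-0.3, 0.3, -1.0]
finger_gap: 0.7
```

Run:
```python
from h import *
plan([618,-125,125],target(-1),5)
cloud("side")
T=np.array(camera_params("side")["T"])
print((T@np.append(place_of("side","lever_grip")[0]["at"],1)).round(1))
cloud("top");T=np.array(camera_params("top")["T"])
for r in place_of("top","lever_grip"): print((T@np.append(r["at"],1)).round(1))
```

```text
clock 7.25 p [619.6 -87.4 124. ] turn [-0.0003  0.0007 -0.0003] force [-0.3  0.3 -1. ] gap 0.7
5 rows turn [-0.0001  0.0001 -0.0001]
[-0.0002 -0.0006  0.0075]
[-0.0002 -0.0006  0.0075]
[-0.0002 -0.0006  0.0075]
[-0.0002 -0.0006  0.0075]
[-0.0002 -0.0006  0.0075]
[ 620.6 -118.9  140.5    1. ]
```

Call:
play_rows(motion=[0,0,0,0,0,0.006,1,0,0,0,0,0,0.006,1,0,0,0,0,0,0.006,1,0,0,0,0,0,0.006,1,0,0,0,0,0,0.004,1,0,0,0,0,0,0.002,1,0,0,0,0,0,0,1])

```text
clock: 8.15
eef_pos: [621.0, -119.6, 124.1]
eef_rot: [2.76, 1.57, 1.231]
wrist_force: [-0.3, 0.3, 0.2]
finger_gap: 0.4
```

Run:
```python
from h import *
plan([618,-119,124],target(-1),3)
p,W=cloud("side")
c=p[150:330,240:420]; cv2.imwrite("pics/s5.png",cv2.resize(c,None,fx=3.3,fy=3.3,interpolation=cv2.INTER_CUBIC))
T=np.array(camera_params("side")["T"])
print((T@np.append(place_of("side","lever_grip")[0]["at"],1)).round(1))
```

```text
clock 8.15 p [ 621.  -119.6  124.1] turn [-0.0005 -0.0008 -0.0003] force [-0.3  0.3  0.2] gap 0.4
3 rows turn [-0.0002 -0.0003 -0.0001]
[ 0.     -0.001  -0.0003]
[ 0.     -0.001  -0.0003]
[ 0.     -0.001  -0.0003]
[ 620.6 -145.3  133.2    1. ]
```

View pics/s5.png

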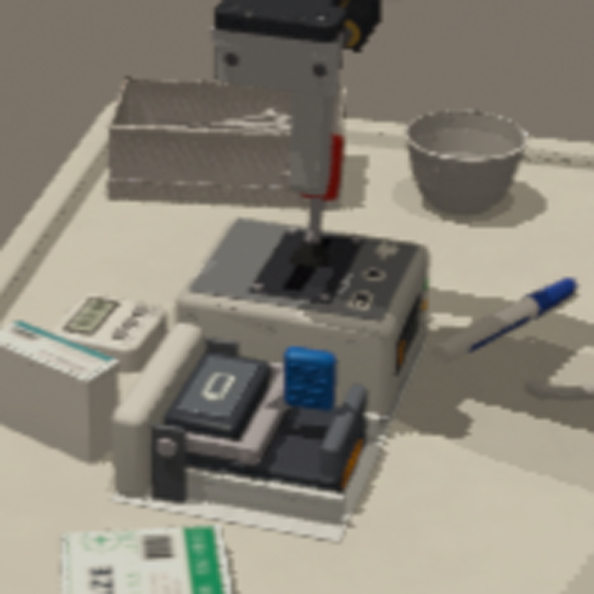

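Lever is on mains (grip y −145, expected −146). I'll back off and locate the bar grip precisely.

Call:
play_rows(motion=[0,0,0,0,0,-0.02,1,0,0,0,-0.012,0,-0.02,1,0,0,0,-0.015,-0.01,-0.02,0.15,0,0,0,-0.012,-0.01,-0.02,0.15,0,0,0,0,-0.005,-0.005,0.15,0,0,0,0,0,0,0.15])

```text
clock: 8.85
eef_pos: [591.3, -32.6, 163.6]
eef_rot: [-2.516, 1.57, 2.238]
wrist_force: [0.1, -0.4, -0.3]
finger_gap: 29.1
```

Run:
```python
from h import *
for c in ("side","top"):
    p,W=cloud(c)
    hsv=cv2.cvtColor(p,cv2.COLOR_BGR2HSV)
    b=(hsv[...,0]>95)&(hsv[...,0]<130)&(hsv[...,1]>120)
    b&=(abs(W[...,0]-584)<50)&(abs(W[...,1]+12)<40)&(W[...,2]>30)
    q=W[b]; print(c,len(q),np.median(q,0).round(1),np.percentile(q,[3,97],axis=0).round(1))
    T=np.array(camera_params(c)["T"])
    for n in ("bar_grip","lever_grip"):
      for r in place_of(c,n)[:1]: print(n,(T@np.append(r["at"],1)).round(1))
    if c=="side": cv2.imwrite("pics/s6.png",cv2.resize(p[150:330,240:420],None,fx=3.3,fy=3.3))
plan([584,-12,130],target(-1),3)
```

```text
side 258 [581.7  -5.5  72.3] [[569.2 -11.3  54.2]
 [594.3  -2.1  86.2]]
bar_grip [581.6 -10.6  64.9   1. ]
top 6 [572.  -13.3  81.8] [[570.3 -14.7  80.9]
 [573.3 -11.7  84.1]]
lever_grip [ 621.1 -144.9  132.3    1. ]
clock 9.15 p [591.6 -33.6 163. ] turn [-0.002  -0.0009  0.0014] force [-0.7  0.7 -0. ] gap 40.1
3 rows turn [-0.0007 -0.0003  0.0005]
[ 0.011  -0.0022 -0.0073]
[ 0.011  -0.0022 -0.0073]
[ 0.011  -0.0022 -0.0073]
```

View pics/s6.png

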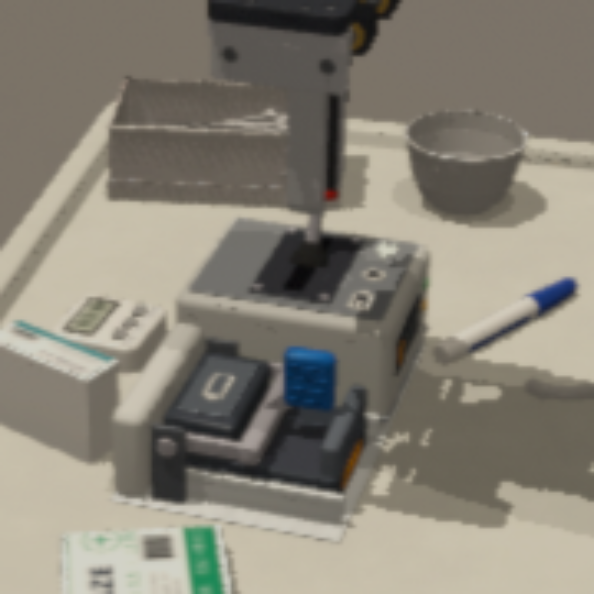

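Call:
play_rows(motion=[0,0,0,0.008,-0.001,-0.008,0.15,0,0,0,0.006,-0.002,-0.007,0.15,0,0,0,0.003,-0.002,-0.004,0.15,0,0,0,0,0,0,0.15])

```text
clock: 9.55
eef_pos: [585.1, -13.8, 143.1]
eef_rot: [-1.898, 1.567, 2.854]
wrist_force: [1.7, -0.6, -0.4]
finger_gap: 39.9
```

Run:
```python
from h import *
plan([583,-11,52],target(-1),6)
```

```text
clock 9.55 p [585.1 -13.8 143.1] turn [-0.003  -0.0012  0.0036] force [ 1.7 -0.6 -0.4] gap 39.9
6 rows turn [-0.0005 -0.0002  0.0006]
[ 0.0152 -0.0003 -0.0005]
[ 0.0152 -0.0003 -0.0005]
[ 0.0152 -0.0003 -0.0005]
[ 0.0152 -0.0003 -0.0005]
[ 0.0152 -0.0003 -0.0005]
[ 0.0152 -0.0003 -0.0005]
```

Call:
play_rows(motion=[-0.003,-0.001,0.003,0.015,-0.001,-0.001,0.15,0,0,0,0.015,0,-0.001,0.15,0,0,0,0.015,0,0,0.15,0,0,0,0.015,0,0,0.15,0,0,0,0.01,0,0,0.15,0,0,0,0.005,0,0,0.15,0,0,0,0,0,0,0.15])

```text
clock: 10.25
eef_pos: [584.6, -11.2, 66.4]
eef_rot: [1.399, 1.569, -0.129]
wrist_force: [0.2, -0.9, -0.5]
finger_gap: 39.7
```

Run:
```python
from h import *
plan([583,-11,52],target(-1),1)
p,W=cloud("side")
cv2.imwrite("pics/s7.png",cv2.resize(p[150:330,240:420],None,fx=3.3,fy=3.3))
```

```text
clock 10.25 p [584.6 -11.2  66.4] turn [ 0.0015  0.0003 -0.002 ] force [ 0.2 -0.9 -0.5] gap 39.7
1 rows turn [ 0.0015  0.0003 -0.002 ]
[ 0.0144 -0.0016 -0.0002]
```

View pics/s7.png

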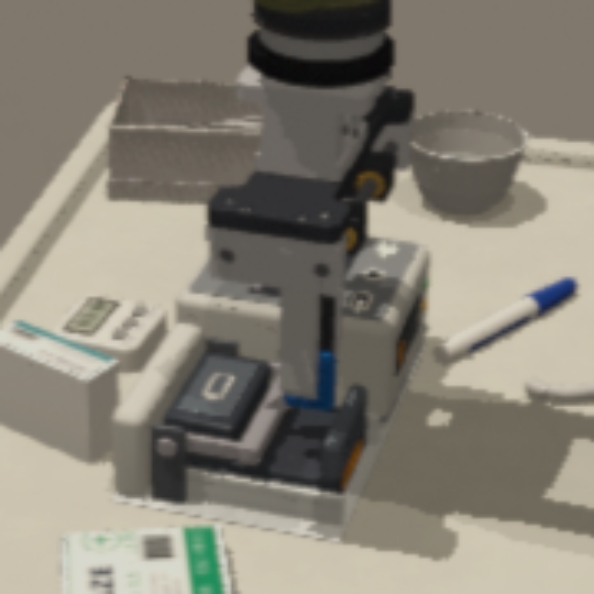

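Call:
play_rows(motion=[0,0,0,0.008,-0.001,0,0.15,0,0,0,0.004,0,0,0.15,0,0,0,0,0,0,1,0,0,0,0,0,0,1,0,0,0,0,0,0,1,0,0,0,0,0,0,1,0,0,0,0,0,0,1], newtons=10)

```text
clock: 11.0
eef_pos: [584.5, -8.6, 55.6]
eef_rot: [2.158, 1.564, 0.631]
wrist_force: [0.3, 1.5, -0.7]
finger_gap: 11.9
```

Run:
```python
from h import *
s,p,R=pose(); print(p.round(1),s["finger_gap"],s["wrist_force"].round(1))
g=p+R.apply([-19,0,0])
h=u2w(np.array([34,52,40])); print("grasp",g,"hinge",h)
ex=Ro.from_euler('z',YAW).apply([1,0,0])
rel=np.array([(g-h)@ex,g[2]-h[2]]); print(rel)
prev=rel;
for t in np.arange(.1,1.71,.1):
    c,s_=np.cos(t),np.sin(t)
    # front up-and-over: (-r,0)->(0,+r)
    q=np.array([rel[0]*c+rel[1]*s_, -rel[0]*s_+rel[1]*c])
    d=(q-prev)/1000; print(round(t,1),q.round(1),"tool x",(-d[1]).round(4),"tool y",d[0].round(4)); prev=q
print(R.as_matrix().round(2))
```

```text
[584.5  -8.6  55.6] 11.889735740931634 [ 0.3  1.5 -0.7]
grasp [584.40500957  -8.69294931  74.64524792] hinge [649.78665845  -7.61827705  40.        ]
[-65.36911371  34.64524792]
0.1 [-61.6  41. ] tool x -0.0064 tool y 0.0038
0.2 [-57.2  46.9] tool x -0.0059 tool y 0.0044
0.3 [-52.2  52.4] tool x -0.0055 tool y 0.005
0.4 [-46.7  57.4] tool x -0.005 tool y 0.0055
0.5 [-40.8  61.7] tool x -0.0044 tool y 0.006
0.6 [-34.4  65.5] tool x -0.0038 tool y 0.0064
0.7 [-27.7  68.6] tool x -0.0031 tool y 0.0067
0.8 [-20.7  71. ] tool x -0.0024 tool y 0.007
0.9 [-13.5  72.7] tool x -0.0017 tool y 0.0072
1.0 [-6.2 73.7] tool x -0.001 tool y 0.0073
1.1 [ 1.2 74. ] tool x -0.0002 tool y 0.0074
1.2 [ 8.6 73.5] tool x 0.0005 tool y 0.0074
1.3 [15.9 72.3] tool x 0.0012 tool y 0.0073
1.4 [23.  70.3] tool x 0.0019 tool y 0.0071
1.5 [29.9 67.7] tool x 0.0027 tool y 0.0069
1.6 [36.5 64.3] tool x 0.0033 tool y 0.0066
1.7 [42.8 60.4] tool x 0.004 tool y 0.0062
[[ 0.01  1.    0.04]
 [ 0.    0.04 -1.  ]
 [-1.    0.01 -0.  ]]
```

Call:
play_rows(motion=[0,0,0,-0.0064,0.0038,0,1,0,0,0,-0.006,0.0044,0,1,0,0,0,-0.0055,0.005,0,1,0,0,0,-0.005,0.0055,0,1,0,0,0,-0.0044,0.006,0,1,0,0,0,0,0,0,1])

```text
clock: 11.6
eef_pos: [611.0, -7.5, 85.7]
eef_rot: [2.256, 1.565, 0.729]
wrist_force: [-0.4, 0.4, 1.7]
finger_gap: 11.6
```

```bash
cat >> h.py <<'E'
def arc(r=74.,hx=-7.6):
    s,p,R=pose(); g=p+R.apply([-19,0,0]); h=u2w(np.array([34,52,40])); ex=Ro.from_euler('z',YAW).apply([1,0,0])
    rel=np.array([(g-h)@ex,g[2]-h[2]]); print(s["clock"],"p",p.round(1),"rel",rel.round(1),"r",np.hypot(*rel).round(1),"gap",round(s["finger_gap"],1),"F",s["wrist_force"].round(1))
    a=np.arctan2(rel[1],-rel[0]); a0=np.arctan2(34.6,65.4); print("bar angle",(a-a0).round(3),"turn",(R.inv()*target(-1)).as_rotvec().round(3))
    prev=rel
    for t in np.arange(.1,1.0,.1):
        q=r*np.array([-np.cos(a+t),np.sin(a+t)]); d=(q-prev)/1000; print((a-a0+t).round(2),"x",(-d[1]).round(4),"y",d[0].round(4)); prev=q
E
python3 -c "
from h import *
arc()"
```

```text
11.6 p [611.   -7.5  85.7] rel [-38.8  64.7] r 75.4 gap 11.6 F [-0.4  0.4  1.7]
bar angle 0.544 turn [ 0.002 -0.003 -0.004]
0.64 x -0.0023 y 0.0072
0.74 x -0.0028 y 0.0068
0.84 x -0.0021 y 0.0071
0.94 x -0.0014 y 0.0073
1.04 x -0.0007 y 0.0074
1.14 x 0.0001 y 0.0074
1.24 x 0.0008 y 0.0074
1.34 x 0.0015 y 0.0072
1.44 x 0.0023 y 0.007
```

Call:
play_rows(motion=[0,0,0,-0.0023,0.0072,0,1,0,0,0,-0.0028,0.0068,0,1,0,0,0,-0.0021,0.0071,0,1,0,0,0,-0.0014,0.0073,0,1,0,0,0,-0.0007,0.0074,0,1,0,0,0,0,0,0,1])

```text
clock: 12.2
eef_pos: [649.0, -5.9, 95.9]
eef_rot: [2.41, 1.566, 0.882]
wrist_force: [-1.1, 0.6, 2.1]
finger_gap: 11.5
```

```bash
python3 -c "
from h import *
arc()
p,W=cloud('side')
cv2.imwrite('pics/s8.png',cv2.resize(p[150:330,240:420],None,fx=3.3,fy=3.3))
"
```

```text
12.2 p [649.   -5.9  95.9] rel [-0.7 74.9] r 74.9 gap 11.5 F [-1.1  0.6  2.1]
bar angle 1.074 turn [ 0.002 -0.003 -0.003]
1.17 x 0.0012 y 0.0074
1.27 x 0.001 y 0.0073
1.37 x 0.0018 y 0.0072
1.47 x 0.0025 y 0.007
1.57 x 0.0032 y 0.0067
1.67 x 0.0038 y 0.0063
1.77 x 0.0044 y 0.0059
1.87 x 0.005 y 0.0055
1.97 x 0.0055 y 0.0049
```

View pics/s8.png

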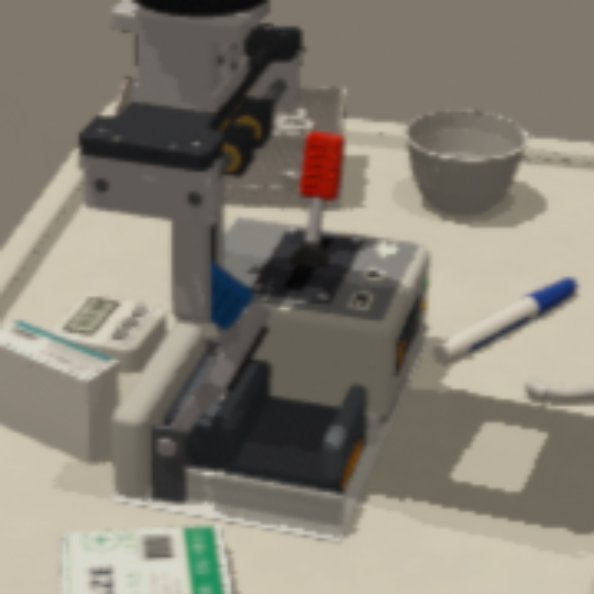

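The bar is swinging up well. Continuing to about 1.6.

Call:
play_rows(motion=[0,0,0,0.0012,0.0074,0,1,0,0,0,0.001,0.0073,0,1,0,0,0,0.0018,0.0072,0,1,0,0,0,0.0025,0.007,0,1,0,0,0,0.003,0.006,0,1,0,0,0,0,0,0,1])

```text
clock: 12.85
eef_pos: [687.4, -4.3, 86.3]
eef_rot: [2.11, 1.565, 0.583]
wrist_force: [-0.3, 0.7, 2.2]
finger_gap: 11.9
```

```bash
python3 -c "
from h import *
arc()
p,W=cloud('side')
cv2.imwrite('pics/s9.png',cv2.resize(p[150:330,240:420],None,fx=3.3,fy=3.3))
"
```

```text
12.85 p [687.4  -4.3  86.3] rel [37.6 65.3] r 75.4 gap 11.9 F [-0.3  0.7  2.2]
bar angle 1.607 turn [ 0.002 -0.003 -0.005]
1.71 x 0.0052 y 0.0055
1.81 x 0.0046 y 0.0058
1.91 x 0.0052 y 0.0053
2.01 x 0.0057 y 0.0048
2.11 x 0.0061 y 0.0042
2.21 x 0.0065 y 0.0035
2.31 x 0.0068 y 0.0029
2.41 x 0.0071 y 0.0022
2.51 x 0.0073 y 0.0015
```

View pics/s9.png

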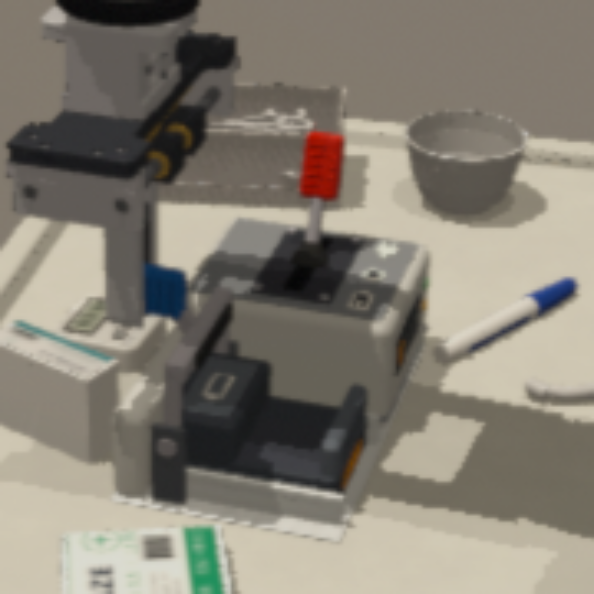

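Call:
play_rows(motion=[0,0,0,0,0,0,0.4,0,0,0,0,0,0,0.4,0,0,0,0,0,0,0.4,0,0,0,0,0,0,0.4,0,0,0,-0.015,0,0,0.4,0,0,0,-0.02,0,0,0.4,0,0,0,-0.02,0,0,0.4,0,0,0,0,0,0,0.4])

```text
clock: 13.7
eef_pos: [686.2, -5.1, 145.9]
eef_rot: [2.063, 1.565, 0.536]
wrist_force: [0.0, -0.4, -0.2]
finger_gap: 28.5
```

```bash
python3 -c "
from h import *
plan(u2w(np.array([-35,52,160])),target(-1),6)
p,W=cloud('side')
cv2.imwrite('pics/s10.png',cv2.resize(p[150:330,240:420],None,fx=3.3,fy=3.3))
"
```

```text
clock 13.7 p [686.2  -5.1 145.9] turn [ 0.0012 -0.0028 -0.0051] force [ 0.  -0.4 -0.2] gap 28.5
6 rows turn [ 0.0002 -0.0005 -0.0009]
[-0.0024 -0.0176  0.0001]
[-0.0024 -0.0176  0.0001]
[-0.0024 -0.0176  0.0001]
[-0.0024 -0.0176  0.0002]
[-0.0024 -0.0176  0.0002]
[-0.0024 -0.0176  0.0002]
```

View pics/s10.png

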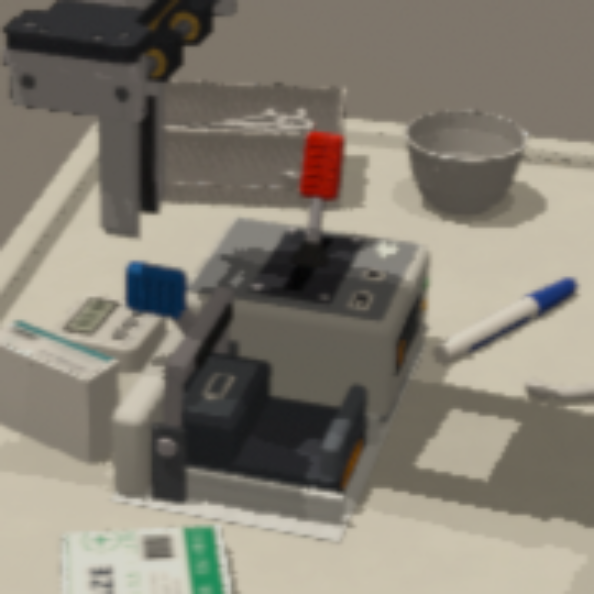

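Bar stands open, released. Now over the notch, with fingers shut.

Call:
play_rows(motion=[0,-0.003,-0.005,-0.006,-0.018,0,1,0,0,0,-0.003,-0.018,0,1,0,0,0,0,-0.018,0,1,0,0,0,0,-0.018,0,1,0,0,0,0,-0.012,0,1,0,0,0,0,-0.006,0,1,0,0,0,0,0,0,1])

```text
clock: 14.45
eef_pos: [589.9, -8.9, 147.9]
eef_rot: [-1.639, 1.561, 3.117]
wrist_force: [-0.7, 0.2, -0.7]
finger_gap: 0.4
```

Run:
```python
from h import *
for c in ("side","top"):
    p,W=cloud(c); T=np.array(camera_params(c)["T"])
    for n in ("pack_lip","battery_pack","bar_grip","lever_grip"):
      for r in place_of(c,n)[:1]: print(c,n,round(r["conf"],2),(T@np.append(r["at"],1))[:3].round(1))
    if c=="top": cv2.imwrite("pics/t11.png",cv2.resize(p[165:285,265:430],None,fx=4.8,fy=4.8))
    # lip: points z 44..50 near
    m=(abs(W[...,0]-565)<18)&(abs(W[...,1]+12)<30)&(W[...,2]>42)&(W[...,2]<52)
    q=W[m]; print(len(q), np.percentile(q[:,0],[3,50,97]).round(1) if len(q) else '')
plan(u2w(np.array([-36,52,70])),target(-1),4)
```

```text
side pack_lip 0.66 [563.  -15.6  49. ]
side battery_pack 0.82 [605.7  -9.6   1.1]
side bar_grip 0.59 [669.6  -7.2 108.8]
side lever_grip 0.41 [ 618.9 -146.4  134.5]
114 [555.4 560.  566.3]
top pack_lip 0.94 [563.8 -13.5  45.8]
top bar_grip 0.43 [675.6  -2.9 110. ]
top lever_grip 0.78 [ 624.  -144.8  132.3]
242 [557.5 562.4 567.7]
clock 14.95 p [590.5  -9.  148.1] turn [ 0.0012 -0.0005  0.0088] force [-0.4 -0.1  0.1] gap 0.4
4 rows turn [ 0.0003 -0.0001  0.0022]
[ 0.0196 -0.0025  0.0003]
[ 0.0195 -0.0025  0.0003]
[ 0.0195 -0.0026  0.0003]
[ 0.0195 -0.0026  0.0003]
```

View pics/t11.png

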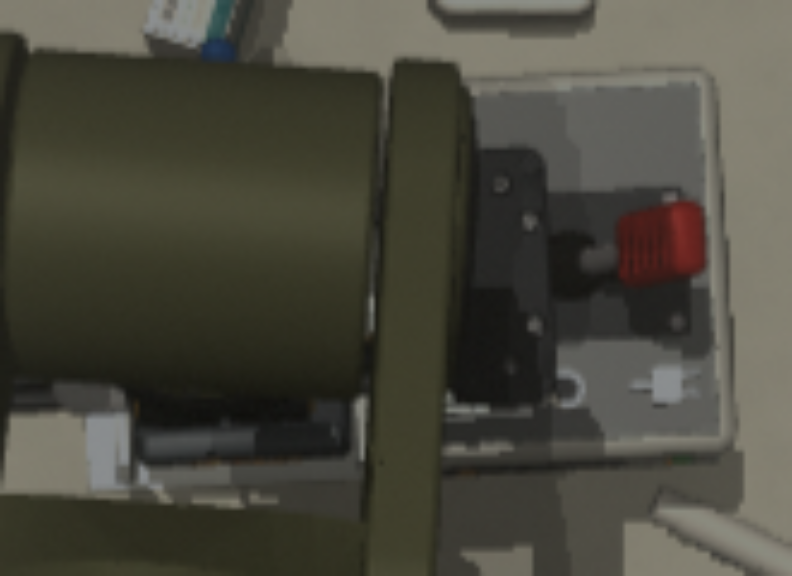

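Call:
play_rows(motion=[0,0,0.008,0.018,0,0,1,0,0,0,0.02,0,0,1,0,0,0,0.02,0,0,1,0,0,0,0.015,0,0,1,0,0,0,0.008,0,0,1,0,0,0,0.003,0,0,1,0,0,0,0,0,0,1])

```text
clock: 15.65
eef_pos: [591.5, -8.9, 62.4]
eef_rot: [1.674, 1.569, 0.146]
wrist_force: [0.8, 0.7, 0.3]
finger_gap: 0.2
```

Run:
```python
from h import *
plan([588,-11,34],target(-1),2)
p,W=cloud('side')
cv2.imwrite('pics/s12.png',cv2.resize(p[150:330,240:420],None,fx=3.3,fy=3.3))
```

```text
clock 15.65 p [591.5  -8.9  62.4] turn [ 0.0014 -0.0002 -0.0022] force [0.8 0.7 0.3] gap 0.2
2 rows turn [ 0.0007 -0.0001 -0.0011]
[ 0.0142 -0.0018  0.001 ]
[ 0.0142 -0.0018  0.001 ]
```

View pics/s12.png

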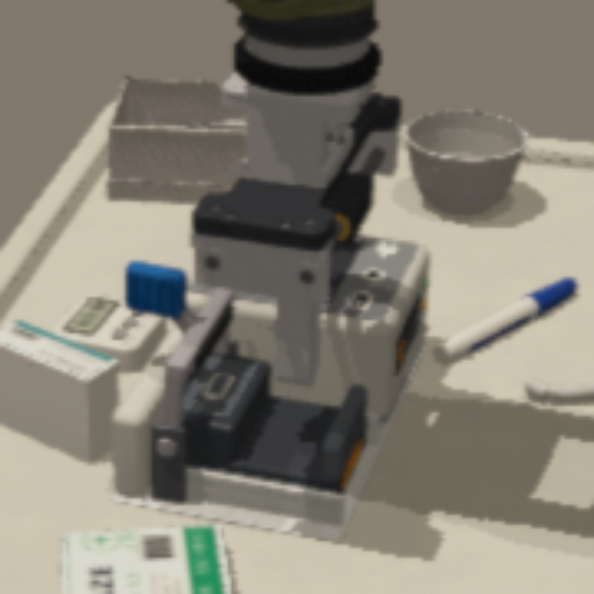

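Fingers are over the notch and clear of the bar and lip. Down to about z 34.

Call:
play_rows(motion=[0,0,0,0.012,-0.001,0.001,1,0,0,0,0.009,-0.001,0.001,1,0,0,0,0.004,0,0,1,0,0,0,0,0,0,1])

```text
clock: 16.1
eef_pos: [590.3, -11.3, 36.9]
eef_rot: [1.557, 1.566, 0.029]
wrist_force: [-0.1, 0.8, 0.3]
finger_gap: 0.4
```

Run:
```python
from h import *
plan([560,-12.5,34],target(-1),5)
```

```text
clock 16.1 p [590.3 -11.3  36.9] turn [ 0.0013  0.0001 -0.005 ] force [-0.1  0.8  0.3] gap 0.4
5 rows turn [ 0.0003  0.     -0.001 ]
[ 0.0006 -0.0061 -0.    ]
[ 0.0006 -0.0061 -0.    ]
[ 0.0006 -0.0061 -0.    ]
[ 0.0006 -0.0061 -0.    ]
[ 0.0006 -0.0061 -0.    ]
```

Call:
play_rows(motion=[0,0,-0.005,0.003,-0.006,0,1,0,0,0,0.001,-0.006,0,1,0,0,0,0,-0.006,0,1,0,0,0,0,-0.006,0,1,0,0,0,0,-0.006,0,1,0,0,0,0,-0.004,0,1,0,0,0,0,0,0,1])

```text
clock: 16.8
eef_pos: [553.8, -12.9, 33.4]
eef_rot: [1.381, 1.569, -0.146]
wrist_force: [-0.6, 0.3, -0.1]
finger_gap: 0.3
```

Run:
```python
from h import *
plan([455,-17,33],target(-1),15)
p,W=cloud('side')
cv2.imwrite('pics/s13.png',cv2.resize(p[150:330,240:420],None,fx=3.3,fy=3.3))
```

```text
clock 16.8 p [553.8 -12.9  33.4] turn [ 0.0013  0.0003 -0.0017] force [-0.6  0.3 -0.1] gap 0.3
15 rows turn [ 0.0001  0.     -0.0001]
[ 0.     -0.0066 -0.    ]
[ 0.     -0.0066 -0.    ]
[ 0.     -0.0066 -0.    ]
[ 0.     -0.0066 -0.    ]
[ 0.     -0.0066 -0.    ]
[ 0.     -0.0066 -0.    ]
[ 0.     -0.0066 -0.    ]
[ 0.     -0.0066 -0.    ]
[ 0.     -0.0066 -0.    ]
[ 0.     -0.0066 -0.    ]
[ 0.     -0.0066 -0.    ]
[ 0.     -0.0066 -0.    ]
[ 0.     -0.0066 -0.    ]
[ 0.     -0.0066 -0.    ]
[ 0.     -0.0066 -0.    ]
```

View pics/s13.png

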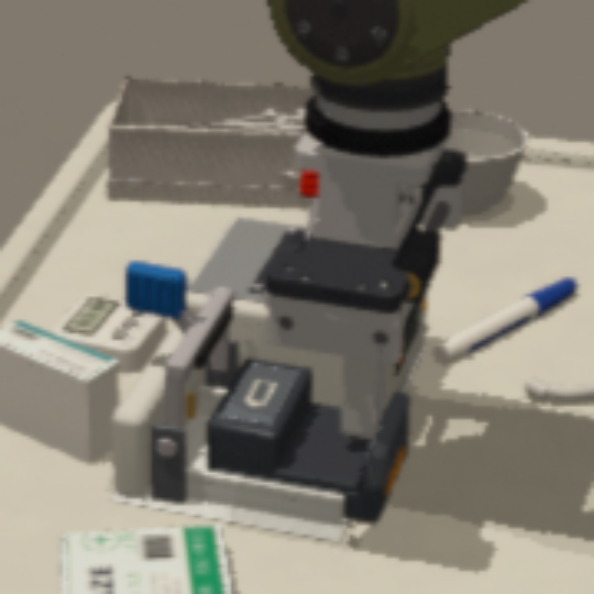

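Pack is following. Continue.

Call:
play_rows(motion=[0,0,0,0,-0.006,0,1,0,0,0,0,-0.006,0,1,0,0,0,0,-0.006,0,1,0,0,0,0,-0.006,0,1,0,0,0,0,-0.006,0,1,0,0,0,0,-0.006,0,1,0,0,0,0,-0.006,0,1,0,0,0,0,-0.004,0,1,0,0,0,0,0,0,1])

```text
clock: 17.75
eef_pos: [504.3, -15.1, 33.6]
eef_rot: [1.432, 1.568, -0.095]
wrist_force: [0.1, 1.1, 0.2]
finger_gap: 0.5
```

Run:
```python
from h import *
plan([453,-17,33],target(-1),8)
p,W=cloud('side')
cv2.imwrite('pics/s14.png',cv2.resize(p[150:350,240:440],None,fx=3,fy=3))
```

```text
clock 17.75 p [504.3 -15.1  33.6] turn [ 0.0012  0.0004 -0.0031] force [0.1 1.1 0.2] gap 0.5
8 rows turn [ 0.0002  0.0001 -0.0004]
[ 0.0001 -0.0064 -0.    ]
[ 0.0001 -0.0064 -0.    ]
[ 0.0001 -0.0064 -0.    ]
[ 0.0001 -0.0064 -0.    ]
[ 0.0001 -0.0064 -0.    ]
[ 0.0001 -0.0064 -0.    ]
[ 0.0001 -0.0064 -0.    ]
[ 0.0001 -0.0064 -0.    ]
```

View pics/s14.png

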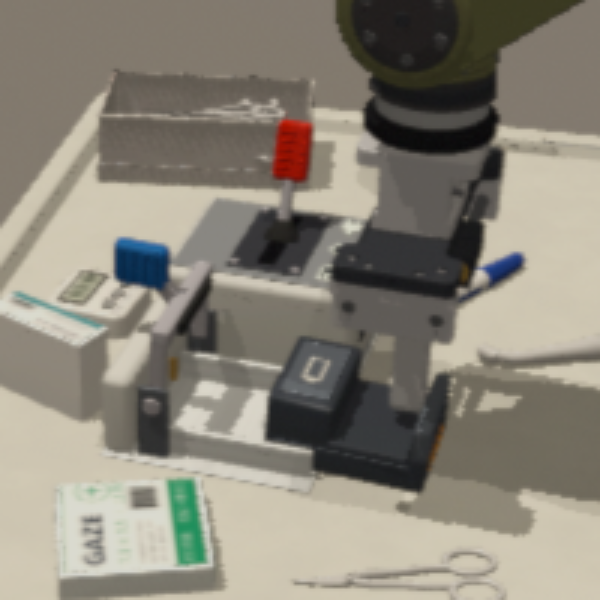

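Call:
play_rows(motion=[0,0,0,0,-0.006,0,1,0,0,0,0,-0.006,0,1,0,0,0,0,-0.006,0,1,0,0,0,0,-0.006,0,1,0,0,0,0,-0.006,0,1,0,0,0,0,-0.006,0,1,0,0,0,0,-0.006,0,1,0,0,0,0,-0.006,0,1,0,0,0,0,-0.005,0,1,0,0,0,0,-0.003,0,1,0,0,0,0,0,0,1])

```text
clock: 18.9
eef_pos: [443.8, -17.7, 33.6]
eef_rot: [1.426, 1.567, -0.101]
wrist_force: [0.6, 0.1, -0.1]
finger_gap: 0.7
```

Run:
```python
from h import *
plan([453,-17,33],target(-1),1)
p,W=cloud('side')
cv2.imwrite('pics/s15.png',cv2.resize(p[150:350,240:440],None,fx=3,fy=3))
T=np.array(camera_params("side")["T"])
for n in ("pack_rear_left","pack_rear_right","battery_pack","pack_lip"):
  for r in place_of("side",n)[:1]: print(n,round(r["conf"],2),(T@np.append(r["at"],1))[:3].round(1))
print("edge",u2w(np.array([-66,52,3])))
```

```text
clock 18.9 p [443.8 -17.7  33.6] turn [ 0.0013  0.0006 -0.0039] force [ 0.6  0.1 -0.1] gap 0.7
1 rows turn [ 0.0013  0.0006 -0.0039]
[ 0.0006  0.0092 -0.0003]
pack_rear_left 0.63 [519.5  22.    4.4]
battery_pack 0.96 [ 4.693e+02 -1.080e+01 -4.000e-01]
pack_lip 0.63 [551.5  -8.7   5.5]
edge [549.87484548 -11.81704236   3.        ]
```

View pics/s15.png

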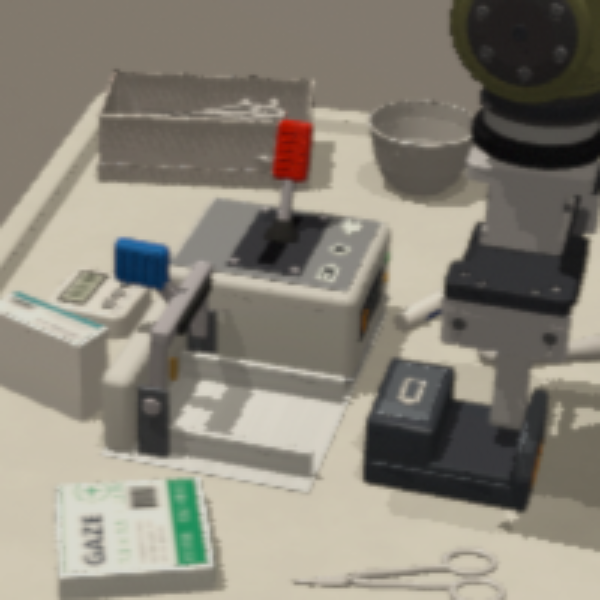

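Pack is clear by about 30 mm. Back off from the lip and lift away.

Call:
play_rows(motion=[0,0,0,0,0.006,0,1,0,0,0,0,0.004,0,1,0,0,0,-0.01,0,0,1,0,0,0,-0.03,0,0,1,0,0,0,-0.04,0,0,1,0,0,0,-0.04,0,0,1,0,0,0,-0.02,0,0,1,0,0,0,0,0,0,1,0,0,0,0,0,0,1])

```text
clock: 20.05
eef_pos: [454.3, -16.9, 181.7]
eef_rot: [1.438, 1.568, -0.089]
wrist_force: [-0.2, -0.4, -0.2]
finger_gap: 0.5
```

Run:
```python
from h import *
s,p,R=pose(); print(s["clock"],p,s["wrist_force"])
for c in ("side","top"):
    p,W=cloud(c); T=np.array(camera_params(c)["T"])
    cv2.imwrite(f'pics/f_{c}.png',p)
    for n in ("pack_rear_left","pack_rear_right","battery_pack","lever_grip","bar_grip","contra_angle","scissors","gauze_packet","marker_pen"):
      for r in place_of(c,n)[:1]: print(c,n,round(r["conf"],2),(T@np.append(r["at"],1))[:3].round(1))
```

```text
20.05 [454.26824231 -16.91708692 181.65501174] [-0.24068119 -0.37389951 -0.18445772]
side pack_rear_left 0.91 [524.1  23.7   6.3]
side pack_rear_right 0.4 [666.5  -7.3 109. ]
side battery_pack 0.83 [472.4 -12.9   0.9]
side lever_grip 0.65 [ 618.9 -148.4  130.5]
side bar_grip 0.64 [671.3  -5.6 107. ]
side contra_angle 0.66 [ 432.1 -158.2    4.2]
side scissors 0.71 [473.8 105.1   3.9]
side gauze_packet 0.58 [623.4 130.2   3.9]
side marker_pen 0.52 [ 511.7 -218.9    2.7]
top pack_rear_right 0.38 [ 433.4 -166.5    0.8]
top battery_pack 0.79 [472.  -14.8  -2. ]
top lever_grip 0.79 [ 621.1 -149.4  132. ]
top bar_grip 0.82 [674.   -5.1 110.7]
top contra_angle 0.78 [ 436.8 -164.1    2.6]
top scissors 0.45 [482.2 106.4  -1.8]
top gauze_packet 0.89 [625.6 130.7   2.3]
top marker_pen 0.57 [ 514.2 -218.4   -1.7]
```

View pics/f_side.png

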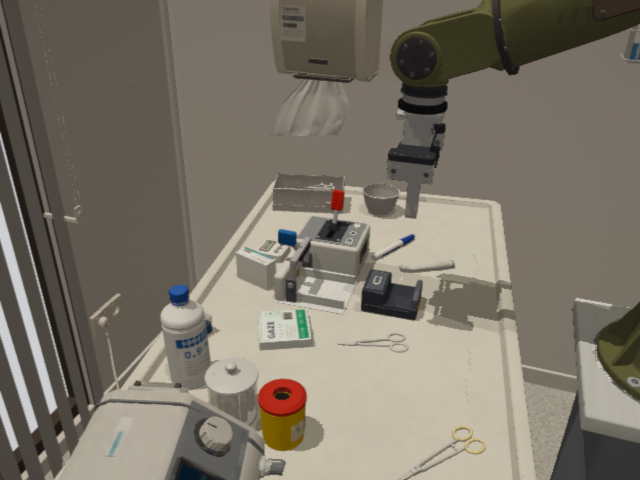

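View pics/f_top.png

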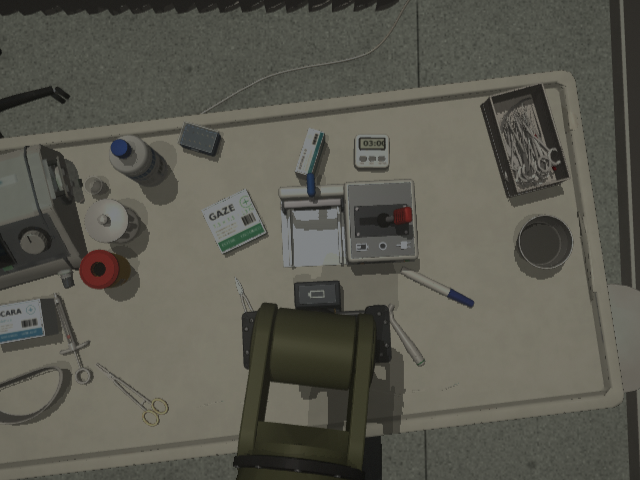

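Final views: lever on mains at (402,214) in the top view, bar open at (311,184), and the pack flat in front of the bay at (318,293) with a clear gap. The bystanders have not moved. Handing in.

```bash
python3 -c "
from cell import *
print(sign_off())"
```

```text
the job is handed in; nothing more can be done
None
```

The task is done and handed in at about 21 s of the 64 s allowed; the hand-in itself gives no verdict.

- **Lever:** I pushed it with the shut fingers from battery to off, let it rest upright for just over 2 s, then pushed it on to mains. In the last check its grip was at y −148 to −149; I expected about −146 for mains.
- **Hold-down bar:** I gripped the blue plate, swung the bar up to about 1.6 rad and let go. It stayed open in the pictures taken after release.
- **Battery pack:** I drew it out by its lip. In the last check its origin was at about (472, −14, 0). The rear left corner was at x of about 524 and the bay edge is at 550, so it is roughly 25 mm clear and lies flat.
- **Other things on the trolley:** the contra-angle, scissors, gauze packet and marker pen were all found within about 5 mm of where they started. For the suture box and timer I only compared the pictures; both look unmoved.
- **Robot:** it was clear of everything, with its tip 180 mm up and no force at the wrist.

One check did not work: the network never properly found the rear right corner of the pack. Its low-confidence hits were on other objects, so I judged that corner from the pack's position and the pictures.

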